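Clear the jammed can chute and feed the can

TASK

A wooden compost tamper has jammed across the can chute, its ends caught under the red folded edges beneath the wire rack. Push it back up the chute until it is clear of the red edges, lift it out and lay it in the black seedling tray; then lay the green can on its side across the open upper end of the chute, without dropping it from a height, and let go so that it rolls down to the stop. Do not disturb the pots, the spray bottle or the hand fork.

Things in the scene. Friction and masses are not known exactly. Their poses are not given: they have to be found in the camera images.
- chute: Fixed aluminium can chute. Origin on the bench under its middle; x points across it, away from the robot, y up the chute (horizontally), z up. The other chute points are given in this frame. Side walls 3 mm thick, 30 mm high above the bed, converging downhill: inner faces at x = +-86 mm at the top end, +-68 mm at the low end. A 38 mm high stop closes the low end; the top end is open.
- bed_mid (a point): Middle of the chute's flat bed, on its surface: x = 0, y = 0, z = 62 mm. The bed is 360 mm long and slopes up 10 degrees towards the chute's +y (surface at z = 31 mm at the low end y = -177 mm, 93 mm at the top end y = +177 mm).
- red_end (a point): Uphill end of the red folded edges: x = 0, y = 34 mm, on the bed. From y = -84 mm to here each side wall carries a red edge, 3 mm thick, underside 28 mm above the bed, reaching about 12 mm inward from the wall. Uphill of here the chute is open above.
- rack_edge (a point): Middle of the wire rack's rod nearest the robot (x = -34, y = -70, z = 240 mm). Fixed rack of 8 mm rods, level, over the lower chute: y -119 to -21, x -38 to +122 mm, on two posts at x = 118 mm. It bars an upright tool from the jammed tamper: reach in below it from the robot's side, tool tilted 30 to 40 degrees, tip pointing away from the robot.
- outlet (a point): Point where the can's centre lies when the can rests against the stop at the low end of the chute.
- open_stretch (a point): Point on the bed's surface in the middle of the chute's open upper stretch (chute frame x = 0, y = 94 mm).
- tamper_mid (a point): Loose wooden tamper, 0.15-0.3 kg: board 150 x 50 x 22 mm (x, y, z) with clipped corners, grip block 50 x 20 x 36 mm (x, y, z) upright on its middle, 58 mm high in all. Point: on its axis, 28 mm above its underside; z up, x along its length. Starts flat on the sloping bed, x across the chute, 20-30 mm downhill of the chute's origin. Friction holds it wherever it is left on the bed.
- tray: Fixed black plastic seedling tray, open on top, 200 x 170 x 50 mm outside (x, y, z), walls and floor 4 mm. Origin under its centre on the bench.
- can_mid (a point): Loose green closed can, 60 mm diameter, 84 mm long, 0.25 to 0.45 kg, at the start lying on its side in a small fixed plywood cradle (80 x 54 mm, 14 mm high), its axis 36 mm above the bench. The point is its centre; x runs along its axis, horizontal. It rolls freely down the chute.
- pot_a: Loose terracotta pot, 90 mm across, 85 mm high, origin under its centre. Bystander.
- pot_b: Loose terracotta pot like the other. Bystander.
- spray: Loose green push-button spray bottle, 70 mm across, 180 mm high, origin under its centre. Bystander.
- fork: Loose hand fork, 235 mm long, lying flat along its x, handle to -x, origin on the bench near its middle. Bystander.
Things that resemble listed ones, but are neither listed nor needed, are in the scene too. Of the things that look like the part that bears tamper_mid, the smallest one is meant.

How it is judged:
By the outcome, as a careful person would: the job done as asked, in the order asked, and still so for the second after the job is handed in, with the robot touching nothing.
It also fails if it takes over 72 s, if anything falls off the work surface, if the arm or the gripper's body presses on something with over 40 N, if the wrist force passes 120 N, or if a joint passes its speed limit or range.

ROBOT

A 6-joint arm with a two-finger parallel gripper is mounted at the origin on the work surface. World frame = base frame: x ahead of the robot, y to its left, z up, the work surface at z = 0. Lengths are in m, angles in rad, forces in N, time in s.
With the tool pointing down it reaches from about 0.325 to 0.9 m from the base axis. Payload 6.1 kg.
Tool frame: the origin (TCP) lies midway between the tips of the shut fingers; the grasp point (between the pads) lies 19 mm behind it; z points along the fingers, y is the line along which they close (so a half turn about z gives the same grasp; the last joint's range is limited). The gripper opens to 85 mm and grips with 20 to 120 N. Pads are 22 mm wide; open, the fingers measure 114 mm over their backs; the gripper's body (76 mm by 85 mm) begins 54 mm behind the grasp point. The pads swing forward as they close: fully open they stand 13 mm farther back than shut.
Start: joints at [1.168, 0.22, 1.526, -0, 1.395, -0.126], TCP at [0.171, 0.601, 0.231] pointing down, gripper open.
Joint ranges: [-2.98, 2.98], [-0.91, 2.08], [0.09, 2.57], [-1.24, 4.39], [0.2, 2.65], [-2.68, 2.68]. Speed limits (rad/s): [2.57, 2.57, 3.01, 3.14, 3.14, 3.14].

INTERFACE

Orientations are given as [roll, pitch, yaw] about the fixed x, y, z axes, in that order (R = Rz(yaw) Ry(pitch) Rx(roll)).
In Python, from plant import movep, move_l, set_joints, gripper_to, hold, inverse_kinematics, observe, get_image, get_calibration, Unreachable, job_done gives the robot as it stands. Calls block until the motion is done:
- movep(position, orientation): joint-space move of the TCP to a pose.
- move_l(position, feed=0.15, rotation=None, max_force=None): straight line of the TCP; rotation=None keeps the orientation; feed is the mean speed in m/s. With max_force (N) it stops when the force on the tool has changed by that much, and returns True; else False.
- set_joints(angles): joint-space move.
- gripper_to(opening, f_grip=None): finger opening in m; f_grip is the grip in N (None keeps the last); returns when the fingers have stopped.
- hold(seconds).
- inverse_kinematics(position, orientation): joint angles nearest the present ones, or None.
- observe(): the state.
- get_image(name): name is "scene" or "top"; returns (picture, depth): 400x640x3 uint8, red, green, blue; 400x640 float32, m along the optical axis (not along the pixel's ray), 0 where there is no reading.
- get_calibration(name): a dict with "intrinsics" (3x3 intrinsics, pixels), "world_from_camera" (4x4, takes a point from camera to world coordinates). Camera axes: x right, y down, z forward; pixel columns grow to the right and rows downward; lengths in m; the calibration is good to about 2 mm. A picture is of the moment at which its call begins. get_calibration takes no time and is no camera call.
A pose or a line that the arm cannot do raises Unreachable and nothing moves.
- job_done(): hands the job in; it is judged then, once.
The state is a dict: "time_s": time; "q": joint angles; "joint_velocities": joint speeds; "joint_torque": joint torques, N m; "eef_pos": TCP position; "tcp_rot": TCP orientation; "ft_force": force on the tool from outside, world axes, zero at the start; "torque": the same for the moment, N m; "opening": finger opening in m; "grasp_force": force on a finger pad.
Only numpy, scipy, OpenCV 4.12 (cv2) and the standard library are available. Lean on these libraries where they do the work, as an engineer would, in place of code of your own. Each camera call takes 0.05 s, during which the arm holds its last target. There are 200 camera calls.

## Working session

There is one attempt and no reset: what is moved stays moved. The work goes in short steps, each a Python script; the robot and the scene stay as the last script left them, time stands still between calls to the robot, and variables do not carry over. Pictures are saved under pics/ and viewed, at most 10 in all, crops included, and the job is handed in when it is done.

```bash
ls; mkdir -p pics; python3 - <<'E'
from plant import *
import cv2,numpy as np
for n in("scene","top"):
    im,d=get_image(n); cv2.imwrite(f"pics/{n}0.png",im[:,:,::-1]); np.savez(f"{n}0.npz",im=im,d=d)
    c=get_calibration(n); print(n,np.round(c["intrinsics"],1).tolist(),np.round(c["world_from_camera"],3).tolist(),(d>0).mean())
o=observe();print(o["time_s"],o["tcp_rot"],o["ft_force"])
E
```

```text
pics
scene [[414.1, 0.0, 315.3], [0.0, 414.1, 191.0], [0.0, 0.0, 1.0]] [[0.785, 0.381, -0.488, 1.011], [0.619, -0.466, 0.632, -0.743], [0.014, -0.798, -0.602, 0.897], [0.0, 0.0, 0.0, 1.0]] 0.9944375
top [[409.6, 0.0, 320.2], [0.0, 409.6, 200.7], [0.0, 0.0, 1.0]] [[-0.021, -0.996, 0.081, 0.34], [-1.0, 0.021, 0.002, 0.013], [-0.004, -0.081, -0.997, 1.44], [0.0, 0.0, 0.0, 1.0]] 0.99613671875
0.1 [-3.13977736e+00 -2.13267529e-04  2.86472005e+00] [0.73762507 0.02870646 0.45324901]
```

View pics/top0.png

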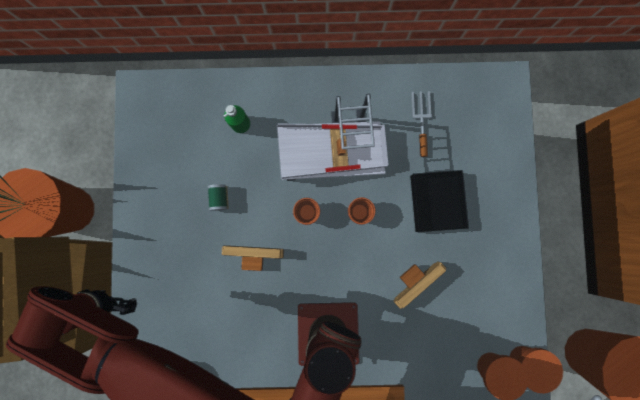

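View pics/scene0.png

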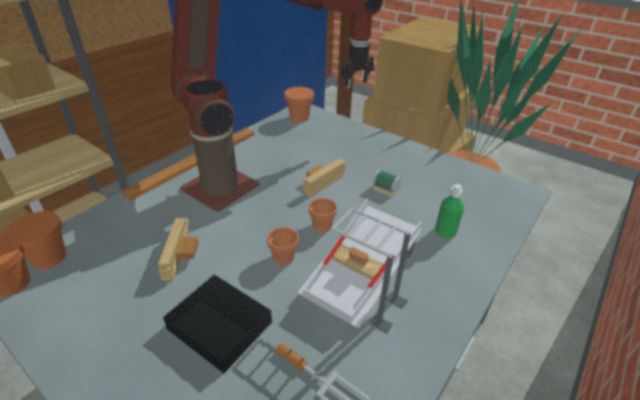

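The top view shows the chute at u 279–388, v 122–180, with its uphill end on the left (world +y). The red edges are at u 325–360 and the tamper is at about (339,148). The can is at (217,197), the tray at (439,201), and the pots are at (307,211) and (361,211). Two larger decoy tampers lie outside the chute. The scene view agrees.

```bash
cat > h.py <<'E'
import numpy as np,cv2
from plant import *
def load(n,f=None):
    z=np.load(f or f"{n}0.npz"); return z["im"],z["d"]
def cloud(n,d):
    c=get_calibration(n);K=c["intrinsics"];T=c["world_from_camera"]
    v,u=np.mgrid[:400,:640]; p=np.stack([(u-K[0,2])/K[0,0]*d,(v-K[1,2])/K[1,1]*d,d],-1)
    return p@T[:3,:3].T+T[:3,3]
def mask(im,lo,hi): return cv2.inRange(cv2.cvtColor(im,cv2.COLOR_RGB2HSV),lo,hi)>0
def blobs(m,amin=25):
    n,l,s,c=cv2.connectedComponentsWithStats(m.astype(np.uint8),connectivity=8)
    return [(l==i,s[i],c[i]) for i in range(1,n) if s[i,4]>=amin]
E
python3 - <<'E'
from h import *
np.set_printoptions(precision=4,suppress=True)
def show(t,n,P,m):
    for b,s,c in blobs(m):
        p=P[b]; r=cv2.minAreaRect(p[:,:2].astype(np.float32)*1000)
        print(t,n,s.tolist(),"mean",p.mean(0),"z%",np.percentile(p[:,2],[2,50,98]),"rect",np.round(r[0],1),np.round(r[1],1),round(r[2],1))
for n in("top","scene"):
    im,d=load(n);P=cloud(n,d); X,Y,Z=P[...,0],P[...,1],P[...,2]
    work=(X>.3)&(X<.95)&(abs(Y)<.6)&(Z>-.02)&(Z<.3)
    print(n,"bench z",np.median(Z[(X>.35)&(X<.8)&(abs(Y)<.45)]))
    show("red",n,P,mask(im,(0,190,90),(4,255,255))&work)
    show("wood",n,P,mask(im,(8,60,60),(28,255,255))&work)
    show("green",n,P,mask(im,(45,60,20),(90,255,255))&work&(Z>.008))
    show("raised",n,P,work&(Z>.012)&(Z<.2))
im,d=load("top")
a=cv2.resize(im[85:190,265:395],None,fx=6,fy=5.7,interpolation=cv2.INTER_CUBIC)[:, :780]
cv2.imwrite("pics/crop1.png",a[:598,:,::-1])
E
```

```text
top bench z 0.003375988937781127
red top [339, 166, 19, 3, 25] mean [ 0.5605 -0.0781  0.086 ] z% [0.0791 0.0861 0.0927] rect [560.9 -79.3] [ 4.9 61.4] 5.8
wood top [330, 129, 18, 38, 449] mean [ 0.6215 -0.0462  0.0867] z% [0.0732 0.0833 0.1174] rect [631.7 -50.6] [135.2  49.9] 3.5
wood top [420, 134, 8, 23, 157] mean [ 0.6436 -0.3482  0.0243] z% [0.0137 0.0251 0.0314] rect [ 644.8 -349.5] [79.  23.7] 0.1
wood top [348, 197, 28, 28, 542] mean [ 0.4172 -0.1236  0.0431] z% [0.0018 0.0452 0.0886] rect [ 414.8 -119.7] [87.5 86.6] 61.8
wood top [293, 198, 27, 27, 522] mean [0.4206 0.0643 0.0425] z% [0.0022 0.0437 0.0899] rect [417.8  66.8] [92.3 86.5] 88.5
wood top [222, 246, 30, 3, 56] mean [0.3032 0.3105 0.0675] z% [0.0526 0.0688 0.0745] rect [303.5 300.4] [99.3  7.1] 89.4
green top [225, 105, 26, 28, 418] mean [0.7244 0.283  0.0978] z% [0.0154 0.1132 0.1452] rect [734.3 287.7] [55.3 69. ] 53.3
green top [208, 187, 18, 20, 327] mean [0.4741 0.3653 0.0618] z% [0.0466 0.0633 0.0719] rect [473.9 369.5] [65.3 58.7] 1.9
raised top [428, 91, 3, 18, 36] mean [ 0.8089 -0.3782  0.0153] z% [0.0122
[... 3751 characters left out ...]
0.0871] rect [570.6  64.6] [87.8 42.1] 89.3
raised scene [366, 224, 26, 23, 274] mean [0.619  0.0668 0.0788] z% [0.0716 0.0784 0.0874] rect [618.6  67.1] [34.5 84.1] 0.3
raised scene [267, 227, 32, 37, 895] mean [ 0.4139 -0.1182  0.0589] z% [0.0166 0.0625 0.0866] rect [ 415.6 -120.1] [88.  91.6] 40.5
raised scene [163, 274, 109, 96, 2313] mean [ 0.4466 -0.3939  0.0343] z% [0.0128 0.0347 0.0518] rect [ 444.5 -391.2] [204.  172.5] 3.3
raised scene [276, 342, 76, 58, 795] mean [ 0.6988 -0.3506  0.0188] z% [0.0123 0.0177 0.0277] rect [ 707.9 -355.7] [203.7  67.1] 9.3
raised scene [348, 381, 22, 19, 65] mean [ 0.8128 -0.3192  0.0135] z% [0.0121 0.0133 0.0164] rect [ 810.1 -319.4] [ 8.  55.5] 88.7
```

View pics/crop1.png

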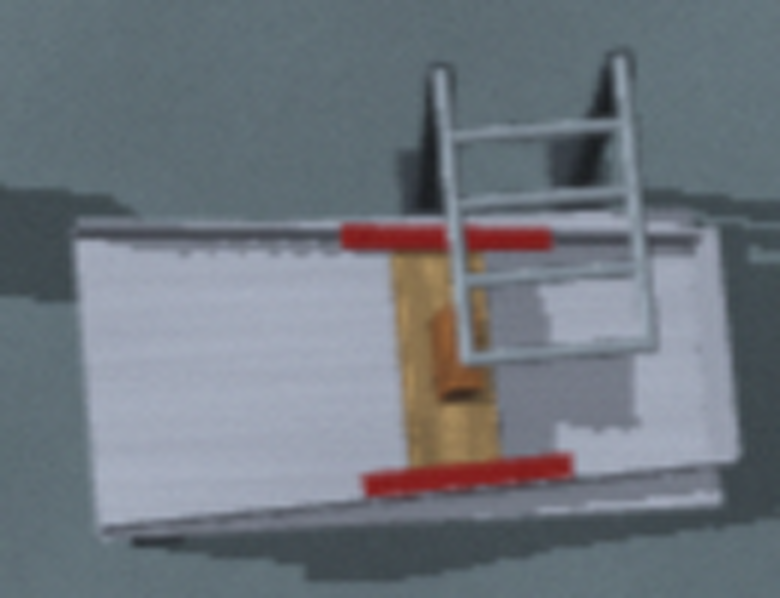

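The crop shows the red edges at (340–550, 237) and (365–570, 475), the tamper board at u 390–497, and its grip block near (460,350), partly under the rack's rod. Next I'll refine the chute and tamper poses and check reach.

```bash
python3 - <<'E'
from h import *
np.set_printoptions(precision=4,suppress=True)
yaw=np.radians(3.4);O=np.array([.6275,-.027,0])
R=np.array([[np.cos(yaw),-np.sin(yaw),0],[np.sin(yaw),np.cos(yaw),0],[0,0,1]])
for n in("top","scene"):
    im,d=load(n);P=cloud(n,d);Q=(P-O)@R   # chute frame
    near=(abs(Q[...,0])<.13)&(abs(Q[...,1])<.22)&(Q[...,2]>.02)
    hsv=cv2.cvtColor(im,cv2.COLOR_RGB2HSV).astype(int)
    red=((hsv[...,0]<5)|(hsv[...,0]>170))&(hsv[...,1]>130)&(hsv[...,2]>50)&near
    for b,s,c in blobs(red,15):
        q=Q[b]; f=np.polyfit(q[:,1],q[:,0],1); print(n,"red",len(q),"x",q[:,0].mean(),"y",np.percentile(q[:,1],[1,99]),"slope",f[0],"h",np.mean(q[:,2]-.062-np.tan(.1745)*q[:,1]))
    h=(Q[...,2]-.062-np.tan(.1745)*Q[...,1])*np.cos(.1745)
    bed=near&(abs(Q[...,0])<.06)&(Q[...,1]>.02)&(Q[...,1]<.15)
    A=np.c_[Q[bed][:,:2],np.ones(bed.sum())];print(n,"bed plane",np.linalg.lstsq(A,Q[bed][:,2],rcond=None)[0],"h",np.median(h[bed]))
    wood=mask(im,(8,60,60),(28,255,255))&near
    for t,m in(("board",wood&(h<.027)&(h>.016)),("block",wood&(h>.045)&(h<.07))):
        q=Q[m];r=cv2.minAreaRect(q[:,:2].astype(np.float32)*1000);print(n,t,len(q),"x",np.percentile(q[:,0],[1,99]),"y",np.percentile(q[:,1],[1,99]),"h",np.median(h[m]),np.round(r[0],1),np.round(r[1],1),round(r[2],1))
    X,Y,Z=P[...,0],P[...,1],P[...,2]
    for t,m in(("top edge",near&(Q[...,1]>.12)&(h>.02)&(h<.04)),):
        q=Q[m];print(n,t,len(q),q[q[:,0]>0].mean(0),q[q[:,0]<0].mean(0),"ymax",q[:,1].max())
    # can and tray
    m=(abs(X-.474)<.06)&(abs(Y-.369)<.05)&(Z>.045);q=P[m];print(n,"can x",np.percentile(q[:,0],[1,99]),"y",np.percentile(q[:,1],[1,99]),"top",np.percentile(q[:,2],98),cv2.minAreaRect(q[:,:2].astype(np.float32)*1000))
    rod=near=(Q[...,2]>.2)&(Q[...,2]<.28)&(abs(Q[...,0])<.14)&(abs(Q[...,1]+.07)<.08);q=Q[rod];print(n,"rack",np.percentile(q,[1,50,99],axis=0).tolist())
E
```

```text
top red 65 x 0.07059429912983177 y [-0.0262  0.0277] slope 0.05605363478175928 h 0.0335925586885274
top red 45 x 0.06722597181853672 y [-0.0871 -0.0426] slope 0.05466379642349627 h 0.033762433637601036
top red 122 x -0.07114149339557879 y [-0.0854  0.0262] slope -0.055051515335512696 h 0.03242909502815615
top bed plane [-0.0002  0.1779  0.0635] h 0.0015844413036856123
top board 322 x [-0.0617  0.065 ] y [-0.0482 -0.0007] h 0.022801356299636748 [  1.5 -24.6] [ 48.7 129. ] 89.7
top block 72 x [-0.0255  0.024 ] y [-0.0411 -0.0197] h 0.05661529143244141 [ -0.7 -30.2] [50.6 21.8] 0.4
top top edge 50 [0.0842 0.1458 0.1161] [-0.0874  0.1488  0.1171] ymax 0.17129985832840008
top can x [0.4323 0.5164] y [0.3387 0.3976] top 0.07157458548550051 ((474.45428466796875, 368.2060546875), (84.98812103271484, 59.8701057434082), 3.4653968811035156)
top rack [[-0.03750798216450795, -0.11939747887045747, 0.2091526516249078], [0.04467021155931996, -0.07139264261482749, 0.24449352400957802], [0.12249506671751224, -0.021117298919614454, 0.2500336643567611]]
scene red 93 x -0.07065840118911167 y [-0.0849  0.
[... 220 characters left out ...]
8602
scene board 529 x [-0.0669  0.0584] y [-0.0498 -0.0059] h 0.022036916698396407 [ -4.1 -27.2] [ 47.  130.1] 89.5
scene block 132 x [-0.0249  0.0235] y [-0.0407 -0.0244] h 0.05433878725902661 [ -1.9 -32.5] [17.1 51.2] 88.5
scene top edge 67 [0.0849 0.149  0.1158] [-0.0874  0.1488  0.116 ] ymax 0.17426633960520338
scene can x [0.431  0.5162] y [0.3391 0.3889] top 0.06923558420138466 ((473.71002197265625, 365.8966979980469), (88.67163848876953, 55.75242233276367), 7.9317498207092285)
scene rack [[-0.03735759766213362, -0.12054057043201412, 0.2021045763420779], [0.05060297779658465, -0.07645425729647089, 0.24247229672393855], [0.12274619313213851, -0.021219425580465287, 0.24652997530816692]]
```

The chute frame fits: the bed plane, red edges and rack are all within about 2 mm of the given sizes. The tamper's base is at chute y ≈ -21 mm. I'll grip its block from under the rack with the tool tilted 40°, then take it up the slope.

```bash
cat >> h.py <<'E'
from scipy.spatial.transform import Rotation as Ro
R0=Ro.from_euler('z',3.4,degrees=True); RB=R0*Ro.from_euler('x',10,degrees=True)
BO=np.array([.6265,-.027,.062])
def bed(x,s,h): return BO+RB.apply([x,s,h])      # bed frame: x across, s up slope, h normal
def tool(base,tilt=0):                            # z_t=(sin,0,-cos), y_t=+y of base
    t=np.radians(tilt); z=np.array([np.sin(t),0,-np.cos(t)]); y=np.array([0,1.,0])
    return (base*Ro.from_matrix(np.c_[np.cross(y,z),y,z])).as_euler('xyz')
def st(t=""):
    o=observe(); print(t,round(o["time_s"],2),np.round(o["eef_pos"],4),"F",np.round(o["ft_force"],1),"open",round(o["opening"],4),"g",round(float(np.max(o["grasp_force"])),1))
def snap(n,k):
    im,d=get_image(n); cv2.imwrite(f"pics/{k}.png",im[:,:,::-1]); np.savez(f"{k}.npz",im=im,d=d)
TI=40; rt=tool(RB,TI); zt=np.array([np.sin(np.radians(TI)),0,-np.cos(np.radians(TI))])
def grasp_tcp(s,h,back=0): return bed(*(np.array([0,s,h])+zt*(.019-back)))
E
python3 - <<'E'
from h import *
for p in(grasp_tcp(-.0215,.048,.25),grasp_tcp(-.0215,.048),grasp_tcp(.095,.048),grasp_tcp(.095,.048,.2)): print(np.round(p,3),np.round(inverse_kinematics(p,rt),2))
gripper_to(.046,40)
movep(grasp_tcp(-.0215,.048,.25),rt); st("pre")
print(move_l(grasp_tcp(-.0215,.048,.03),feed=.15,max_force=15)); st("near")
print(move_l(grasp_tcp(-.0215,.048),feed=.05,max_force=10)); st("in")
gripper_to(0); st("grip")
E
```

```text
[ 0.482 -0.096  0.28 ] [-0.77 -0.62  2.3   0.67  1.14 -2.53]Traceback (most recent call last):
  File "<stdin>", line 2, in <module>
    return _wrapfunc(a, 'round', decimals=decimals, out=out)
    return _wrapit(obj, method, *args, **kwds)
    result = getattr(arr, method)(*args, **kwds)
TypeError: unsupported operand type(s) for *: 'NoneType' and 'float'
```

```bash
python3 - <<'E'
from h import *
for TI in(40,35,30,20,0):
  t=np.radians(TI);zt=np.array([np.sin(t),0,-np.cos(t)])
  for fl in(0,90,180,270):
    r=(Ro.from_euler('xyz',tool(RB,TI))*Ro.from_euler('z',fl,degrees=True)).as_euler('xyz')
    for s,b in((-.0215,.15),(-.0215,0),(.095,0),(.095,.15)):
        q=inverse_kinematics(bed(*(np.array([0,s,.048])+zt*(.019-b))),r); print(TI,fl,s,b,None if q is None else np.round(q,2))
E
```

```text
40 0 -0.0215 0.15 [-0.61 -0.36  2.28  0.73  0.85 -2.57]
40 0 -0.0215 0 None
40 0 0.095 0 [-0.18 -0.01  2.19  0.8   0.4  -2.4 ]
40 0 0.095 0.15 [-0.31 -0.5   2.34  0.55  0.75 -2.18]
40 90 -0.0215 0.15 [-0.61 -0.36  2.28  0.73  0.85 -1.  ]
40 90 -0.0215 0 [-0.43  0.09  2.15  0.97  0.53 -1.2 ]
40 90 0.095 0 [-0.18 -0.01  2.19  0.8   0.4  -0.83]
40 90 0.095 0.15 [-0.31 -0.5   2.34  0.55  0.75 -0.61]
40 180 -0.0215 0.15 [-0.61 -0.36  2.28  0.73  0.85  0.57]
40 180 -0.0215 0 [-0.43  0.09  2.15  0.97  0.53  0.37]
40 180 0.095 0 [-0.18 -0.01  2.19  0.8   0.4   0.74]
40 180 0.095 0.15 [-0.31 -0.5   2.34  0.55  0.75  0.97]
40 270 -0.0215 0.15 [-0.61 -0.36  2.28  0.73  0.85  2.14]
40 270 -0.0215 0 [-0.43  0.09  2.15  0.97  0.53  1.95]
40 270 0.095 0 [-0.18 -0.01  2.19  0.8   0.4   2.31]
40 270 0.095 0.15 [-0.31 -0.5   2.34  0.55  0.75  2.54]
35 0 -0.0215 0.15 [-0.56 -0.29  2.19  0.61  0.9  -2.44]
35 0 -0.0215 0 [-0.41  0.1   2.09  0.77  0.59 -2.57]
35 0 0.095 0 [-0.17  0.02  2.13  0.61  0.49 -2.21]
35 0 0.095 0.15 [-0.29 -0.42  2.24  0.46  0.83 -2.09]
35 90 -0.0215 0.15 [-0.56 -0.29  2.19  0.61
[... 2299 characters left out ...]
28  1.46  0.16  1.47 -1.99]
0 0 -0.0215 0 [-0.3   0.4   1.6   0.17  1.21 -1.99]
0 0 0.095 0 [-0.12  0.34  1.64  0.18  1.2  -1.82]
0 0 0.095 0.15 [-0.16  0.21  1.5   0.17  1.47 -1.81]
0 90 -0.0215 0.15 [-0.33  0.28  1.46  0.16  1.47 -0.42]
0 90 -0.0215 0 [-0.3   0.4   1.6   0.17  1.21 -0.42]
0 90 0.095 0 [-0.12  0.34  1.64  0.18  1.2  -0.25]
0 90 0.095 0.15 [-0.16  0.21  1.5   0.17  1.47 -0.24]
0 180 -0.0215 0.15 [-0.33  0.28  1.46  0.16  1.47  1.15]
0 180 -0.0215 0 [-0.3   0.4   1.6   0.17  1.21  1.15]
0 180 0.095 0 [-0.12  0.34  1.64  0.18  1.2   1.32]
0 180 0.095 0.15 [-0.16  0.21  1.5   0.17  1.47  1.33]
0 270 -0.0215 0.15 None
0 270 -0.0215 0 None
0 270 0.095 0 None
0 270 0.095 0.15 None
```

```bash
sed -i "s/y=np.array(\[0,1.,0\])/y=np.array([0,-1.,0])/" h.py
python3 - <<'E'
from h import *
gripper_to(.046,40)
movep(grasp_tcp(-.0215,.048,.22),rt); st("pre")
print(move_l(grasp_tcp(-.0215,.048,.03),feed=.15,max_force=15)); st("near")
print(move_l(grasp_tcp(-.0215,.048),feed=.05,max_force=10)); st("in")
gripper_to(0); st("grip"); snap("scene","grip1")
E
```

```text
pre 3.27 [ 0.501  -0.0903  0.2573] F [ 0.5 -0.3 -0.8] open 0.0462 g 0.0
False
near 4.69 [ 0.6214 -0.0585  0.1144] F [-0.4 -0.8 -0.4] open 0.0458 g 0.0
False
in 5.44 [ 0.6402 -0.0531  0.0909] F [ 0.2 -0.5  0.1] open 0.0459 g 0.0
grip 5.78 [ 0.6404 -0.0535  0.0915] F [-0.2 -1.1  0.9] open 0.0193 g 42.9
```

View pics/grip1.png

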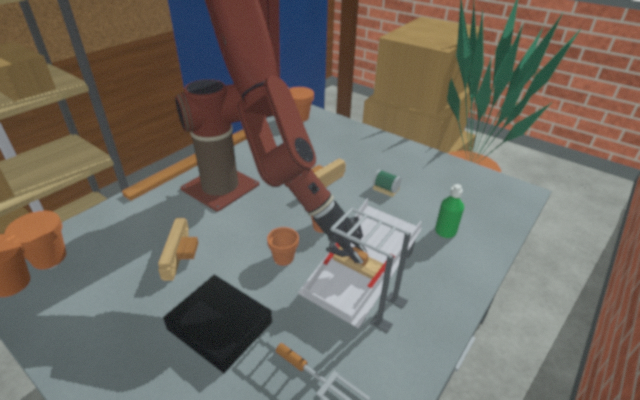

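The fingers are on the grip block at about (352,252), with an opening of 19.3 mm (20 expected), and the arm is clear of the rack. Now I'll drag it up the slope.

```bash
python3 - <<'E'
from h import *
p=observe()["eef_pos"]
print(move_l(p+RB.apply([0,.03,0]),feed=.05,max_force=30)); st("a")
print(move_l(p+RB.apply([0,.1165,0]),feed=.1,max_force=30)); st("b")
gripper_to(.046); st("open")
print(move_l(grasp_tcp(.095,.048,.14),feed=.2)); st("out"); 
movep(bed(0,.095,.15),tool(RB,0)); st("above"); snap("top","drag")
im,d=load("top","drag.npz");P=RB.inv().apply((cloud("top",d)-BO).reshape(-1,3)).reshape(400,640,3)
w=mask(im,(8,60,60),(28,255,255))&(abs(P[...,0])<.1)&(P[...,1]>-.1)&(P[...,1]<.18)&(P[...,2]<.07)&(P[...,2]>.01)
for t,m in(("board",w&(P[...,2]<.028)),("block",w&(P[...,2]>.045))):
    q=P[m];print(t,len(q),np.percentile(q,[1,50,99],axis=0).round(4).tolist(),cv2.minAreaRect(q[:,:2].astype(np.float32)*1000) if len(q)>3 else 0)
E
```

```text
False
a 6.58 [ 0.6386 -0.0229  0.0969] F [0.  0.7 1.4] open 0.0192 g 43.0
False
b 7.59 [0.6335 0.0613 0.1117] F [-0.1  2.2  0.9] open 0.0193 g 42.9
open 7.97 [0.6336 0.0607 0.1116] F [-0.2 -0.3 -0.4] open 0.0458 g 0.0
False
out 8.82 [0.5448 0.0373 0.2166] F [ 0.   0.5 -0.1] open 0.0461 g 0.0
above 9.64 [0.6218 0.0411 0.2239] F [ 0.7 -0.3  0.4] open 0.0461 g 0.0
board 61 [[-0.0372, 0.0713, 0.015], [-0.0054, 0.0767, 0.0219], [0.0705, 0.1199, 0.0269]] ((15.917829513549805, 91.61346435546875), (111.42601013183594, 46.18019485473633), 31.91448402404785)
block 12 [[-0.0244, 0.0855, 0.0471], [-0.0189, 0.0878, 0.0573], [-0.004, 0.0916, 0.0626]] ((-14.325246810913086, 86.95386505126953), (5.581965446472168, 20.63304328918457), 77.27081298828125)
```

The tamper now lies at s ≈ 95 mm, wholly uphill of the red edges. Next is an upright regrip, then lifting it out and laying it in the tray.

```bash
python3 - <<'E'
from h import *
RT=Ro.from_euler('z',3.2,degrees=True); r=tool(RT); T=np.array([.4455,-.392,0])
for p in(T+[0,0,.03],T+[0,0,.2],np.array([.5,.03,.25])): print(np.round(inverse_kinematics(p,r),2))
print(move_l(bed(0,.0955,.026),feed=.12,max_force=10)); st("down")
gripper_to(0,50); st("grip")
move_l(bed(0,.0955,.06),feed=.08); move_l(bed(0,.0955,.14),feed=.2); st("lift")
move_l([.5,.03,.25],feed=.25,rotation=r); move_l(T+[0,0,.2],feed=.3); st("over tray")
print(move_l(T+[0,0,.06],feed=.15,max_force=15)); st()
print(move_l(T+[0,0,.026],feed=.04,max_force=4)); st("low")
E
```

```text
[-0.85  0.37  1.75 -0.    1.02  0.66]
[-0.85  0.17  1.65 -0.    1.33  0.66]
[-0.1  -0.09  1.82 -0.    1.41  1.42]
False
down 10.88 [0.622  0.0622 0.1053] F [0.3 0.  0.4] open 0.0459 g 0.0
grip 11.22 [0.6218 0.0622 0.1052] F [-1.2 -1.   4. ] open 0.0193 g 49.5
lift 12.34 [0.6219 0.0427 0.2154] F [ 0.4 -0.1 -4.4] open 0.0192 g 49.0
over tray 14.57 [ 0.4459 -0.3908  0.2001] F [ 0.1  0.3 -3.8] open 0.0194 g 49.0
False
 15.66 [ 0.4462 -0.3927  0.0612] F [-0.   0.5 -2.1] open 0.0192 g 49.0
True
low 16.35 [ 0.445  -0.3916  0.0307] F [-0.2  0.2  4.5] open 0.0192 g 50.4
```

```bash
python3 - <<'E'
from h import *
T=np.array([.4455,-.392,0]); C=np.array([.4742,.3685,0]); rc=tool(Ro.from_euler('z',3.4,degrees=True))
gripper_to(.05); move_l(T+[0,0,.2],feed=.2); st("up")
rel=None
for p,r in((C+[0,0,.012],rc),(C+[0,0,.2],rc),(bed(0,.14,.01),tool(RB)),(bed(0,.14,.16),tool(RB))): print(np.round(p,3),np.round(inverse_kinematics(p,r),2))
move_l([.45,-.1,.27],feed=.3)
gripper_to(.085); snap("top","tray"); 
im,d=load("top","tray.npz");P=cloud("top",d)
w=mask(im,(8,60,60),(28,255,255))&(abs(P[...,0]-.4455)<.1)&(abs(P[...,1]+.392)<.085)&(P[...,2]>.01)
q=P[w];print(len(q),np.percentile(q,[1,50,99],axis=0).round(3).tolist(),cv2.minAreaRect(q[:,:2].astype(np.float32)*1000))
cv2.imwrite("pics/tray_c.png",cv2.resize(im[80:260,190:490,::-1],None,fx=2.6,fy=2.6))
E
```

```text
up 17.75 [ 0.4449 -0.3913  0.1985] F [-0.5  0.3 -0.6] open 0.0499 g 0.0
[0.474 0.368 0.012] [ 0.53  0.41  1.74 -0.    0.99  2.04]
[0.474 0.368 0.2  ] [ 0.53  0.19  1.63 -0.    1.33  2.04]
[0.618 0.109 0.096] [-0.04  0.35  1.64  0.19  1.17  1.39]
[0.62  0.083 0.244] [-0.09  0.21  1.52  0.17  1.44  1.4 ]
648 [[0.373, -0.417, 0.011], [0.443, -0.387, 0.028], [0.518, -0.365, 0.066]] ((445.2293701171875, -390.8760070800781), (149.79714965820312, 52.254947662353516), 3.22244930267334)
```

View pics/tray_c.png

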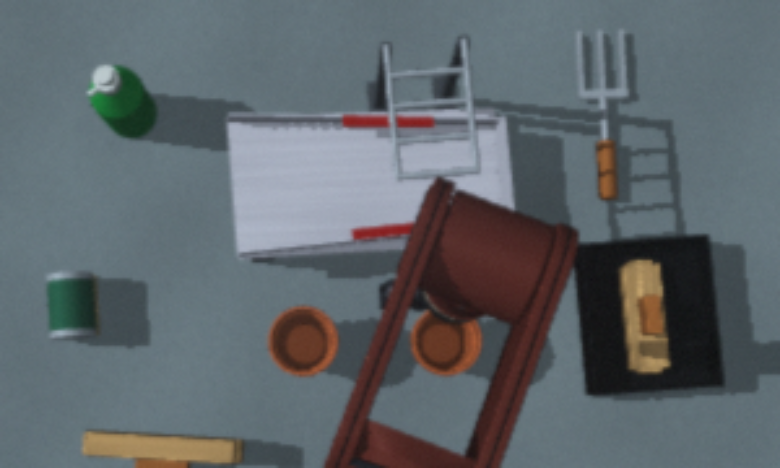

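The tamper lies flat inside the tray at about (645,315), square to it. The red edges are clear, and the pots, spray bottle and fork haven't moved. Next, the can at (72,305).

```bash
python3 - <<'E'
from h import *
C=np.array([.4742,.3685,0]); rc=tool(Ro.from_euler('z',3.4,degrees=True))
movep(C+[0,0,.2],rc); st("above")
print(move_l(C+[0,0,.09],feed=.2,max_force=10)); print(move_l(C+[0,0,.012],feed=.08,max_force=10)); st("down")
gripper_to(0,40); st("grip")
move_l(C+[0,0,.05],feed=.06); move_l(C+[0,0,.24],feed=.2); st("lift")
snap("scene","can1"); 
move_l(bed(0,.14,.13),feed=.25,rotation=tool(RB)); st("over")
E
```

```text
above 21.12 [0.4749 0.3676 0.2004] F [0.4 0.  1.1] open 0.0853 g 0.0
False
False
down 22.95 [0.4747 0.3688 0.0126] F [-0.3  0.2  0.3] open 0.0851 g 0.0
grip 23.31 [0.4748 0.3692 0.0131] F [-0.6  0.9  4.8] open 0.0592 g 43.1
lift 25.19 [0.4734 0.368  0.2381] F [-0.1  0.3 -4.4] open 0.0593 g 43.8
over 26.66 [0.6192 0.0893 0.2144] F [ 0.2  0.4 -4.8] open 0.0589 g 43.8
```

View pics/can1.png

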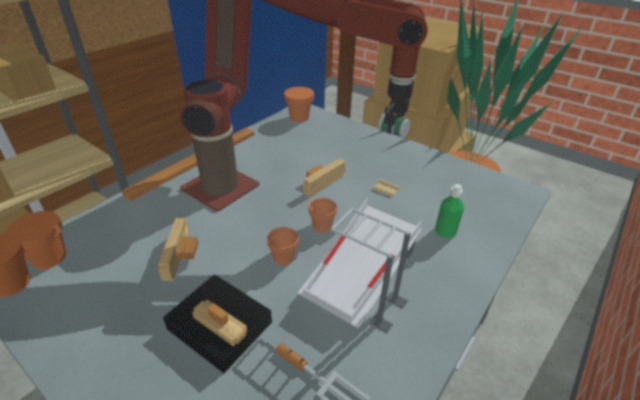

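The can is held squarely at about (397,127) and the cradle is empty. I'll lower it onto the bed until it touches, then let go.

```bash
python3 - <<'E'
from h import *
print(move_l(bed(0,.14,.025),feed=.12,max_force=12)); st()
print(move_l(bed(0,.14,.002),feed=.03,max_force=4)); st("touch")
gripper_to(.085); st("open")
move_l(bed(0,.14,.05),feed=.12); move_l(bed(0,.14,.17),feed=.2)
movep([.45,.35,.3],tool(Ro.identity())); hold(1.5); st("away")
snap("top","end")
im,d=load("top","end.npz")
cv2.imwrite("pics/end_c.png",cv2.resize(im[80:260,190:490,::-1],None,fx=2.6,fy=2.6))
P=RB.inv().apply((cloud("top",d)-BO).reshape(-1,3)).reshape(400,640,3)
g=mask(im,(45,60,20),(90,255,255))&(abs(P[...,0])<.1)&(abs(P[...,1])<.2)&(P[...,2]>.01)&(P[...,2]<.09)
q=P[g];print(len(q),np.percentile(q,[1,50,99],axis=0).round(3).tolist())
E
```

```text
False
 27.68 [0.6194 0.1062 0.112 ] F [ 0.1 -0.4 -3.5] open 0.0592 g 43.8
True
touch 28.27 [0.6182 0.1093 0.0933] F [-0.2 -0.5  4.7] open 0.059 g 44.2
open 28.66 [0.6168 0.1092 0.0916] F [ 0.3 -0.2 -0.5] open 0.0848 g 0.2
away 32.66 [0.45 0.35 0.3 ] F [-0.5  0.7  0.5] open 0.0849 g 0.0
280 [[-0.035, -0.167, 0.033], [-0.008, -0.14, 0.058], [0.03, -0.116, 0.066]]
```

View pics/end_c.png

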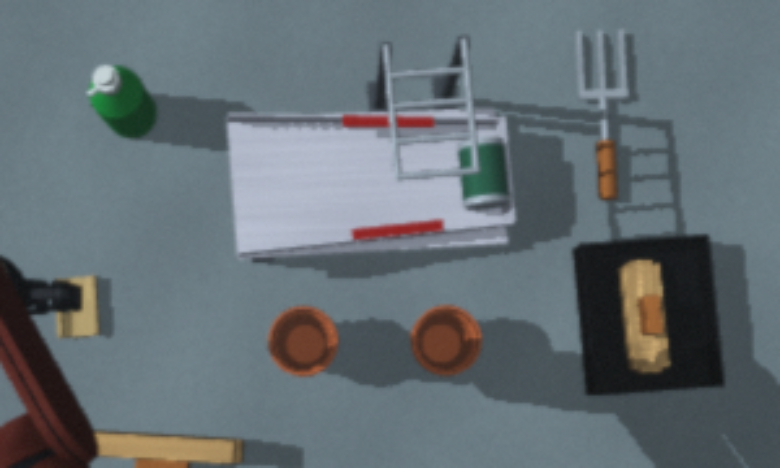

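The can rests against the stop at about (485,175), the tamper is in the tray, and the bystanders are where they were.

```bash
python3 -c "
from plant import *
print(job_done())"
```

```text
the job is handed in; nothing more can be done
None
```

The tamper lies flat in the black tray, the green can rolled down to the stop, the pots, spray bottle and fork were left undisturbed, and I handed the job in at about 33 s of the 72 s allowed.

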